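Seat the grinding jar in the mill's keyed drive hub and hold it down

ROBOT

A 7-joint arm with a two-finger parallel gripper is mounted at the origin on the work surface. World frame = base frame: x ahead of the robot, y to its left, z up, the work surface at z = 0. Lengths are in mm, angles in rad, forces in N, time in s.
With the tool pointing down it reaches from about 400 to 900 mm from the base axis. Payload 5.6 kg.
Tool frame: the origin (TCP) lies midway between the tips of the shut fingers; the grasp point (between the pads) lies 19 mm behind it; z points along the fingers, y is the line along which they close (so a half turn about z gives the same grasp; the last joint's range is limited). The gripper opens to 92 mm and grips with 3 to 60 N. Pads are 20 mm wide; open, the fingers measure 128 mm over their backs; the gripper's body (75 mm by 189 mm) begins 69 mm behind the grasp point.
Start: joints at [-1.278, 0.468, -0.012, 1.603, 0.006, 1.071, -0.056], TCP at [214.234, 613.689, 174.792] pointing down, gripper open.
Joint ranges: [-2.53, 2.53], [-0.31, 2.02], [-1.57, 1.55], [0.28, 2.44], [-1.29, 4.43], [0.15, 1.84], [-2.92, 2.92]. Speed limits (rad/s): [2.57, 2.57, 3.14, 3.14, 3.14, 3.14, 3.14].

INTERFACE

Orientations are given as a rotation vector (axis times angle).
In Python, from cell import robot, grip, kin, viewer gives the robot as it stands. Calls block until the motion is done:
- robot.movep(position, orientation): joint-space move of the TCP to a pose.
- robot.servo_line(position, feed=150, rotation=None): straight line of the TCP; rotation=None keeps the orientation; feed is the mean speed in mm/s.
- robot.goto_joints(angles): joint-space move.
- grip(opening, newtons=None): opening from 0.0 (shut) to 1.0 (fully open); newtons is the grip in N (None keeps the last); returns when the fingers have stopped.
- robot.hold(seconds).
- kin.ik(position, orientation): joint angles nearest the present ones, or None.
- robot.observe(): the state.
- viewer.read_camera(name): name is "scene" or "top"; returns the picture (420x560x3 uint8, red, green, blue); there is no depth.
- viewer.camera_info(name): a dict with "camera_matrix" (3x3 intrinsics, pixels), "R" (3x3) and "t" (3): a world point X has camera coordinates R X + t. Camera axes: x right, y down, z forward; pixel columns grow to the right and rows downward; lengths in mm; the calibration is good to about 2 mm. A picture is of the moment at which its call begins. camera_info takes no time and is no camera call.
A pose or a line that the arm cannot do raises robot.IKError and nothing moves.
- robot.job_done(): hands the job in; it is judged then, once.
Trained networks look in the newest picture that a camera, given by its name, has taken for a name from the list of things; names that differ only in an ending like _2 or _b are one class to them, and where a whole thing is asked for, a point or a joint stands for the part that bears it (a point fixed in the world has none). Each returns a list of dicts, best first, with "confidence" (0 to 1); they miss things now and then, are a little off and sometimes report something else, mostly with a low value. They report only what shows in the picture. A call takes as long as a camera call. They do not tell look-alikes from the thing itself.
- viewer.silhouettes(name, camera): "mask" (420x560 bool, what is visible of it).
- viewer.pinpoint(name, camera): "at" ([x, y, z] in mm, in the coordinates of the camera as it stood for that picture, good to about 4 mm: a listed point, or the origin of a listed thing).
The state is a dict: "t": time; "joints": joint angles; "joint_velocities": joint speeds; "joint_torque": joint torques, N m; "tcp_pos": TCP position; "tcp_rot": TCP orientation; "contact_force": force on the tool from outside, world axes, zero at the start; "wrist_torque": the same for the moment, N m; "grip_width": opening from 0.0 (shut) to 1.0 (fully open); "grip_force": force on a finger pad.
Only numpy, scipy, OpenCV 4.12 (cv2) and the standard library are available. Lean on these libraries where they do the work, as an engineer would, in place of code of your own. Each camera call takes 0.05 s, during which the arm holds its last target. There are 200 camera calls.

TASK

Make the mill safe by turning its blue speed knob fully anticlockwise to its off stop, and then take the grinding jar by its blue top from the grey stand and push its keyed shaft into the steel drive hub, turning it until the key drops into the keyway and pressing on against the spring ejector until the jar's collar is flat on the hub. Finish while still gripping the jar and pressing it fully home, so that a colleague can tighten the clamp; leave the knob off, and leave the sample jar, steel cup and brush where they are.

Things in the scene. Friction and masses are not known exactly. Their poses are not given: they have to be found in the camera images.
- speed (a joint): angle of the mill's blue speed knob, rad: 0 is the off stop at its anticlockwise end (seen from above), growing as the knob is turned clockwise, up to 4.5. It starts 0.6 to 1.4 from off, stays where it is left and needs about 0.03 N m
- speed_grip (a point): point on the vertical axis of the speed knob at the height to grip its bar. The bar is 42 mm long, 14 mm thick and 32 mm tall above a 44 mm disc; this point is 7 mm below the bar's top, 23 mm above the disc's top and 37 mm above the deck. The point's x axis lies along the bar and turns with the knob (level, z up); at off it points along the mill's x
- mill: white low drive unit with a black deck, 300 x 340 x 80 mm, its guard hood taken off, fixed to the bench. Origin under its centre; z up; its front (-x, towards the robot) carries a grey control strip with the speed knob. The deck is at z = 80 mm, a lip around it reaches 89 mm
- hub: steel drive hub fixed upright on the mill's deck, 54 mm diameter, 60 mm tall; it does not turn. Origin: centre of its underside, z up. Bore 22.4 mm diameter, open at the top; the keyway is a slot 8.5 mm wide, full height, from the bore out through the wall on the hub's +x side (red lines beside it on top). +x points anywhere within 80 degrees of the mill's +x
- hub_mouth (a point): centre of the hub's flat top face, at the mouth of the bore, 60 mm above the hub's origin
- ejector (a joint): how far the brass spring ejector in the bore is pressed down, m: 0 is up (its top is then 37 mm below the hub's top face), 0.008 when the jar is fully home. It pushes up with 6 N at 0 and about 9 N at 0.008, more than the jar's weight, so a jar that is let go rises again
- jar: steel grinding jar, 0.4 kg, 122 mm tall, upright. Origin: centre of the shaft's lower tip, z up, +x towards the key. From the tip up: shaft 20 mm diameter to z = 45 mm (lowest 6 mm tapered to 13 mm); collar 52 mm diameter to 51; body 48 mm diameter to 86; neck 26 mm diameter to 94; blue octagonal top to 122 mm. Fully home, its collar lies on the hub's top face, its origin 45 mm below hub_mouth
- jar_knob (a point): centre of the jar's blue octagonal top, 108 mm above the jar's origin, 40 mm across flats, 28 mm tall; the flats face the jar's +x and every 45 degrees from it. A white line on top runs from the middle towards the key (+x)
- jar_key (a point): middle of the outer lower edge of the brass key, 15 mm above the shaft tip and 16 mm from the axis on the +x side. The key is 6 mm wide and runs from here up to the collar. The plain shaft below it enters the bore at any angle; the key then rests on the hub's top face until it meets the keyway
- stand: grey ring stand fixed to the bench, 74 mm diameter, 50 mm tall, plain hole 39 mm wide; the jar hangs in it loosely by its collar, the shaft in the hole. Origin at the centre of its underside
- sample: amber sample jar with white cap, 56 mm diameter, 75 mm tall, to be left alone; origin at the centre of its underside
- cup: steel cup, 72 mm diameter, 70 mm tall, to be left alone; origin at the centre of its underside
- brush: cleaning brush 200 mm long, lying on the bench between robot and stand, to be left alone; it lies along its own x axis
Not all that is in view belongs to the job. Several things have the shape of the jar; the one meant has the colours described above.

How it is judged:
By the outcome, as a careful person would: the job done as asked, in the order asked, and still so for the second after the job is handed in, while the arm keeps its last pose, push and grip.
It also fails if it takes over 64 s, if anything falls off the work surface, if the arm or the gripper's body presses on something with over 40 N, if the wrist force passes 120 N, or if a joint passes its speed limit or range.

## Working session

There is one attempt and no reset: what is moved stays moved. The work goes in short steps, each a Python script; the robot and the scene stay as the last script left them, time stands still between calls to the robot, and variables do not carry over. Pictures are saved under pics/ and viewed, at most 10 in all, crops included, and the job is handed in when it is done.

```bash
mkdir -p pics; ls
cat > h.py <<'E'
import numpy as np, cv2
from cell import robot, grip, kin, viewer
from scipy.spatial.transform import Rotation as Ro
def info(c):
    i=viewer.camera_info(c); return np.array(i["camera_matrix"]),np.array(i["R"]),np.array(i["t"])
def w(c,p):
    K,R,t=info(c); return R.T@(np.array(p)-t)
def proj(c,X):
    K,R,t=info(c); q=K@(R@np.array(X,float)+t); return q[:2]/q[2]
def ray(c,uv,z):
    K,R,t=info(c); d=R.T@np.linalg.solve(K,[uv[0],uv[1],1]); o=-R.T@t
    return o+d*(z-o[2])/d[2]
def down(yaw): # tool z down, tool y axis at world angle yaw
    y=np.array([np.cos(yaw),np.sin(yaw),0]); z=np.array([0,0,-1.]); x=np.cross(y,z)
    return Ro.from_matrix(np.c_[x,y,z]).as_rotvec()
def save(c,name):
    im=np.array(viewer.read_camera(c)); cv2.imwrite(f"pics/{name}.png",im[...,::-1]); return im
E
python3 - <<'E'
from h import *
for c in("scene","top"):
    save(c,c+"0")
    K,R,t=info(c); print(c,(-R.T@t).round(),K[0,0],R[2].round(2))
    for n in("speed_grip","hub_mouth","hub","jar_knob","jar_key","jar","stand","mill","sample","cup","brush"):
        for d in viewer.pinpoint(n,c)[:4]:
            X=w(c,d["at"]); print(n,round(d["confidence"],2),X.round(1),proj(c,X).round())
print(robot.observe())
E
```

```text
pics
scene [1489. -142.  779.] 420.7688794027582 [-0.8   0.2  -0.56]
speed_grip 0.52 [ 522.1 -251.4  117.5] [152. 226.]
hub_mouth 0.91 [661.5 -99.9 135.6] [214. 245.]
hub 0.81 [657.5 -95.9  80.5] [217. 261.]
jar_knob 0.94 [600.9 227.1 108.8] [331. 223.]
jar_knob 0.85 [592.9 323.9 109.3] [362. 217.]
jar_knob 0.65 [495.6 359.3 107.7] [361. 199.]
jar_key 0.92 [595.2 234.3  16.8] [330. 248.]
jar_key 0.87 [605.7 324.2  21. ] [360. 245.]
jar_key 0.67 [491.6 374.3   8.6] [361. 224.]
jar 0.86 [493.5 362.   -4.9] [357. 228.]
jar 0.7 [600.2 221.9   1.3] [326. 254.]
jar 0.69 [583.7 328.    0.9] [358. 245.]
stand 0.91 [589.7 326.1  -0.9] [358. 247.]
mill 0.81 [ 630.7 -158.    -1.4] [194. 281.]
mill 0.39 [591.  323.5 108.4] [362. 217.]
sample 0.94 [ 7.618e+02  2.906e+02 -4.000e-01] [371. 289.]
sample 0.56 [586.4 477.8  -1.1] [404. 240.]
cup 0.94 [ 5.869e+02  4.784e+02 -5.000e-01] [404. 240.]
brush 0.68 [348.8 200.6  -5.8] [296. 210.]
top [ 338.  100. 1502.] 534.7394592581917 [ 0.15  0.01 -0.99]
speed_grip 0.81 [ 521.4 -259.7  115.8] [423. 223.]
hub_mouth 0.95 [657.3 -95.3 138.4] [361. 169.]
hub 0
[... 652 characters left out ...]
,  0.46750837, -0.01160565,  1.60270843,  0.00597733,
        1.07139555, -0.05630238]), 'joint_velocities': array([ 6.45338792e-04,  1.99202982e-03, -5.58547295e-05,  1.52941909e-04,
       -7.97977585e-04,  3.13464618e-04,  2.42828229e-04]), 'joint_torque': array([ 1.21781618e-04, -5.20420969e+01, -1.25024799e-02, -2.44058758e+01,
       -5.66987449e-02,  1.12924859e-02,  1.77360198e-05]), 'tcp_pos': array([214.20573559, 613.69361432, 174.78341948]), 'tcp_rot': array([5.25071588e-01, 3.09738380e+00, 2.01735722e-05]), 'contact_force': array([0.04002534, 0.18264765, 0.01302031]), 'wrist_torque': array([0.05237939, 0.05237736, 0.00549719]), 'grip_force': 0.0, 'grip_width': 1.0012869819000096}
```

```bash
python3 -c "
import cv2,numpy as np
a=[cv2.imread(f'pics/{c}0.png') for c in('scene','top')]
for c,i in zip('st',a): cv2.imwrite(f'pics/{c}v.png',cv2.resize(i,(800,600),interpolation=cv2.INTER_CUBIC))"
```

```text
(no output)
```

View pics/sv.png

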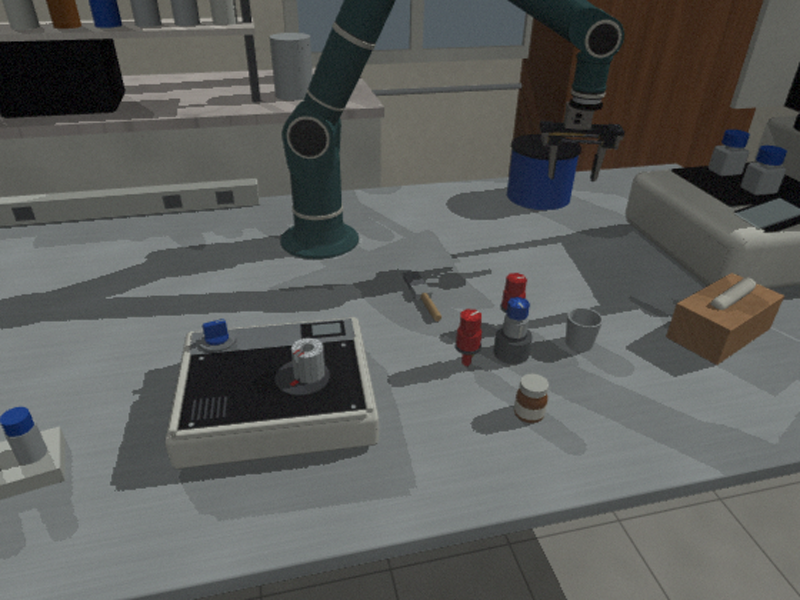

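View pics/tv.png

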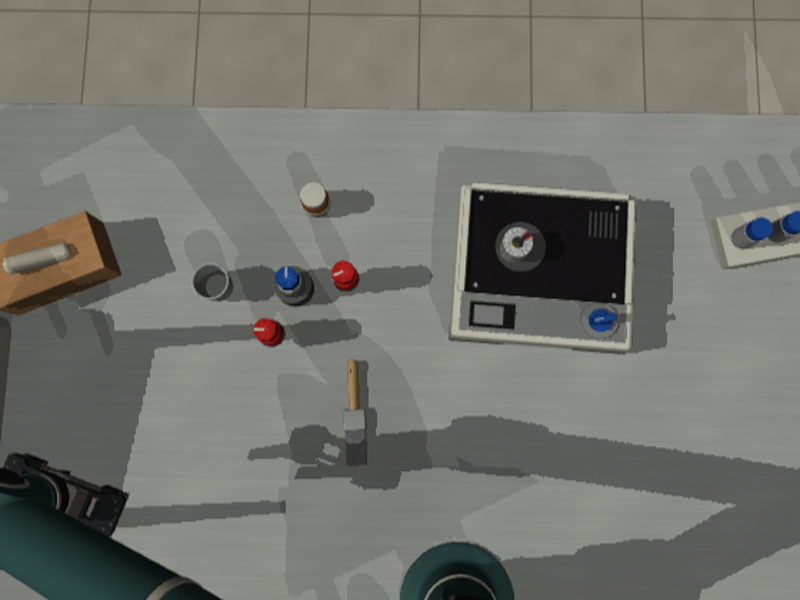

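The scene view (800x600) shows the mill, with the speed knob at (215,335), the hub at (308,360) and the stand with its jar at (515,330). The top view shows the same three at (602,320), (519,241) and (288,280).

Jar candidates, in original top-view pixels:
- **Blue top, on the grey stand:** (201,193)
- **Red tops:** (240,190) and (187,231)
- **Blue-capped bottles in the white rack:** about (530,161)

Only (201,193) has a blue top and sits in the grey stand. I'll confirm it with a crop.

Run:
```python
import cv2,numpy as np
s,t=cv2.imread('pics/scene0.png'),cv2.imread('pics/top0.png')
def c(i,u,v,r=22): return cv2.resize(i[v-r:v+r,u-r:u+r],(264,264),interpolation=cv2.INTER_NEAREST)
cv2.imwrite('pics/crop1.png',np.vstack([np.hstack([c(t,203,196),c(t,363,170),c(t,421,224)]),np.hstack([c(s,362,225),c(s,214,252),c(s,152,234)])]))
```

```text
(no output)
```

View pics/crop1.png

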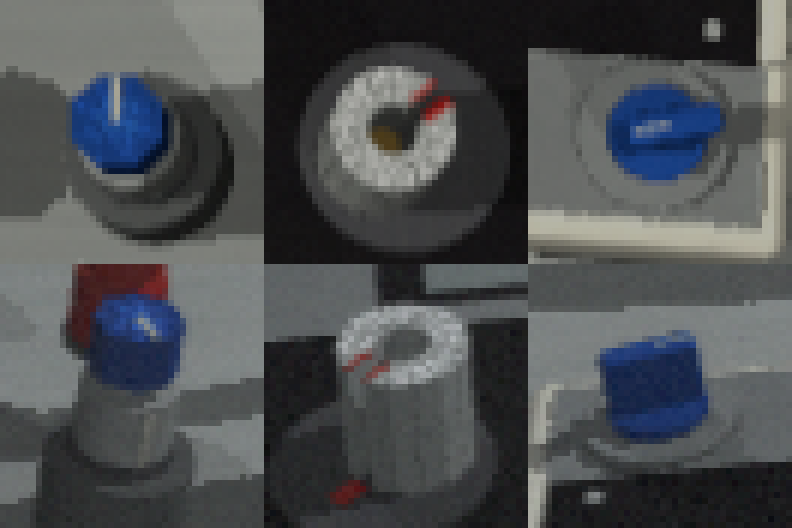

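The jar with the blue top and white line in the grey stand is confirmed. The line points straight up in the crop, about world +x. The keyway lies between red lines at crop (432,98), and the knob bar points right and slightly up. Next I measure these numerically.

Run:
```python
from h import *
s,t=[cv2.imread(f'pics/{c}0.png')[...,::-1].astype(int) for c in('scene','top')]
def cc(img,cond,u,v,r):
    m=np.zeros(img.shape[:2],bool); m[v-r:v+r,u-r:u+r]=cond[v-r:v+r,u-r:u+r]; vs,us=np.nonzero(m); return us,vs
def ax(P):
    c=P.mean(0); U,S,V=np.linalg.svd(P-c); return c.round(1),np.degrees(np.arctan2(V[0,1],V[0,0])).round(1),(S/np.sqrt(len(P))).round(1)
for n,i,(jt,hb,kb) in(("top",t,((201,193),(363,168),(421,224))),("scene",s,((361,217),(214,247),(152,230)))):
    r,g,b=i[...,0],i[...,1],i[...,2]
    blue=(b>r+50)&(b>g+40); red=(r>g+60)&(r>b+60)
    # jar blue mask centroid vs z=108; white line z=122
    us,vs=cc(i,blue,*jt,12); print(n,"jar blue cen",us.mean(),vs.mean(),ray(n,(us.mean(),vs.mean()),112).round(1))
    box=(us.min(),us.max(),vs.min(),vs.max()); print(box)
    wl=(np.minimum(np.minimum(r,g),b)>100); m=[(u,v) for u in range(box[0]+2,box[1]-1) for v in range(box[2],box[3]-4) if wl[v,u]]
    P=np.array([ray(n,p,122)[:2] for p in m]); print("line",P.round(0).tolist())
    us,vs=cc(i,red,*hb,11); P=np.array([ray(n,p,140)[:2] for p in zip(us,vs)]); print("red",list(zip(us.tolist(),vs.tolist())),P.mean(0).round(1))
    # hub top bright
    us,vs=cc(i,(np.minimum(r,b)>110),*hb,14)
    if len(us): P=np.array([ray(n,p,140)[:2] for p in zip(us,vs)]); print("hub",P.min(0).round(1),P.max(0).round(1),P.mean(0).round(1),cv2.minEnclosingCircle(P.astype(np.float32)))
    us,vs=cc(i,blue,*kb,15); print("knob blue",[ (v,int(us[vs==v].min()),int(us[vs==v].max())) for v in sorted(set(vs.tolist()))])
    wl=(np.minimum(r,g)>90)&(b>130); u2=[(u,v) for u,v in [(a,c) for a in range(us.min(),us.max()) for c in range(vs.min(),vs.max()+1)] if wl[v,u] and v in vs]
    P=np.array([ray(n,p,124)[:2] for p in zip(us,vs)]); print("knob ax",ax(P)); print("lab",u2)
# mill edge yaw: white lip from top
m=viewer.silhouettes("mill","top"); k=m[0]["mask"]; vs,us=np.nonzero(k)
P=np.array([ray("top",p,85)[:2] for p in zip(us,vs)],np.float32); print("mill",cv2.minAreaRect(P))
m=viewer.silhouettes("speed","top")
for d in m[:2]:
    vs,us=np.nonzero(d["mask"]); print(d["confidence"],us.mean(),vs.mean(),len(us))
```

```text
top jar blue cen 199.99415204678363 194.3450292397661 [587.6 326.3 112. ]
(np.int64(193), np.int64(207), np.int64(187), np.int64(201))
line [[605.0, 339.0], [605.0, 326.0], [603.0, 325.0], [600.0, 325.0], [597.0, 325.0], [595.0, 325.0], [592.0, 325.0], [589.0, 325.0]]
red [(368, 162), (367, 163), (370, 164), (371, 164), (369, 165), (370, 165), (371, 165), (368, 166), (369, 166), (370, 166), (368, 167)] [ 668.9 -116.4]
hub [ 630.7 -123.7] [684.2 -71.7] [655.7 -95.7] ((657.4486694335938, -97.29743194580078), 27.350889205932617)
knob blue [(216, 419, 421), (217, 416, 424), (218, 415, 425), (219, 414, 429), (220, 413, 430), (221, 413, 430), (222, 413, 430), (223, 413, 430), (224, 413, 428), (225, 413, 427), (226, 413, 427), (227, 413, 427), (228, 414, 427), (229, 415, 426), (230, 416, 425), (231, 418, 423)]
knob ax (array([ 519.3, -251.2]), np.float64(-68.9), array([11.8, 10.3]))
lab [(417, 223), (419, 223), (421, 222)]
scene jar blue cen 362.8333333333333 211.75641025641025 [570.7 334.4 112. ]
(np.int64(356), np.int64(369), np.int64(208), np.int64(217))
line [[586.0, 327.0], [586.0, 330.0]]
red [(208, 245)] [ 664.7 -113.8]
hub [ 633.4 -123. ] [685.5 -71.9] [658.5 -94.8] ((659.3505859375, -97.11103820800781), 27.62652587890625)
knob blue [(224, 152, 152), (225, 147, 157), (226, 143, 155), (227, 142, 151), (228, 143, 147), (230, 158, 158), (234, 158, 159), (235, 154, 159), (236, 150, 159), (237, 146, 158), (238, 145, 156), (239, 147, 153)]
knob ax (array([ 558.3, -252. ]), np.float64(12.6), array([25.8, 10.1]))
lab [(143, 224)]Traceback (most recent call last):
  File "<stdin>", line 24, in <module>
  File "h.py", line 11, in ray
    K,R,t=info(c); d=R.T@np.linalg.solve(K,[uv[0],uv[1],1]); o=-R.T@t
          ~~~~^^^
  File "h.py", line 5, in info
    i=viewer.camera_info(c); return np.array(i["camera_matrix"]),np.array(i["R"]),np.array(i["t"])
ValueError: time passes only in moves, steps and waits
```

```bash
sed -i 's/^def info/import functools\n@functools.lru_cache\ndef info/' h.py
python3 - <<'E'
from h import *
def tw(x,y,z,o=(399,202),ox=528,oy=0,c="top"): return ray(c,((x-ox)/6+o[0]-.5,(y-oy)/6+o[1]-.5),z)[:2]
ang=lambda d:np.degrees(np.arctan2(d[1],d[0])).round(1)
print("disc",tw(657,133,94)); a,b=tw(722,116,124),tw(628,133,124); print("bar",a,b,ang(a-b),(a+b)/2)
H=(341,148)
L=[tw(*p,140,H,264) for p in((412,100),(437,82),(422,118),(453,98))]
print("key top",ang(L[1]-L[0]),ang(L[3]-L[2]),(sum(L)/4),ang(sum(L)/4-[658,-97]))
S=(192,230)
L=[tw(*p,140,S,264,264,"scene") for p in((372,352),(343,371),(390,364),(364,383))]
print("key scene",ang(L[1]-L[0]),ang(L[3]-L[2]),(sum(L)/4),ang(sum(L)/4-[658,-97]), [l.round(1) for l in L])
J=(181,174); print("jar line",ang(tw(117,76,122,J,0)-tw(117,122,122,J,0)),tw(117,122,122,J,0))
Sj=(340,203); print("jar line scene",ang(tw(156,334,122,Sj,0,264,"scene")-tw(138,314,122,Sj,0,264,"scene")))
print("hub proj",proj("top",[658,-97,140]),proj("scene",[658,-97,140]))
e=[ray("top",np.array(p)*.7,z)[:2] for p,z in(((450,338),89),((632,351),89),((472,184),89),((634,196),89))]
print("mill y",ang(e[0]-e[1]),ang(e[2]-e[3]),[x.round() for x in e])
save("top","x"); d=viewer.silhouettes("mill","top")[0]["mask"]; vs,us=np.nonzero(d)
print(cv2.minAreaRect(np.array([ray("top",p,85)[:2] for p in zip(us,vs)],np.float32)))
for p,yaw in(([521,-255,100],10),([521,-255,100],86),([589,324,89],0),([589,324,89],90),([658,-97,160],-55),([658,-97,160],35)):
    for k in(0,180):
        q=kin.ik(p,down(np.radians(yaw+k))); print(p,yaw+k,None if q is None else q.round(2))
E
```

```text
disc [ 522.89400601 -256.85337174]
bar [ 526.87666482 -277.35974807] [ 518.70340722 -236.77315912] -78.6 [ 522.79003602 -257.0664536 ]
key top -52.9 -55.9 [ 670.80096283 -114.18169181] -53.3
key scene -51.9 -48.9 [ 671.87049632 -112.80138164] -48.7 [array([ 662.2, -109.9]), array([ 672.1, -122.6]), array([ 671.6, -103.6]), array([ 681.6, -115.1])]
jar line 2.5 [587.14904659 324.71143601]
jar line scene 5.2
hub proj [361.74595073 168.76239258] [214.62603309 242.42939311]
mill y 87.0 86.6 [array([484.,  20.]), array([ 466., -316.]), array([780., -19.]), array([ 762., -328.])]
((625.3864135742188, -154.61509704589844), (344.26434326171875, 312.8638916015625), 86.40464782714844)
[521, -255, 100] 10 [-0.25  0.56  0.87  1.88 -0.53  0.94  1.04]
[521, -255, 100] 190 [-0.48  0.87  1.34  1.9  -0.93  1.19 -1.76]
[521, -255, 100] 86 [-0.16  0.52  0.73  1.88 -0.43  0.91  2.29]
[521, -255, 100] 266 [-0.31  0.61  0.97  1.89 -0.61  0.98 -0.7 ]
[589, 324, 89] 0 [-0.79  0.61  0.34  1.63 -0.24  0.95 -0.37]
[589, 324, 89] 180 [-0.36  0.61 -0.28  1.6   0.19  0.96  2.44]
[589, 324, 89] 90 [-0.59  0.59  0.05  1.61 -0.03  0.94  1.04]
[589, 324, 89] 270 [-0.98  0.66  0.63  1.64 -0.45  0.99 -1.77]
[658, -97, 160] -55 [-0.42  0.6   0.77  1.61 -0.45  1.11 -0.5 ]
[658, -97, 160] 125 [-0.15  0.52  0.35  1.6  -0.19  1.06  2.43]
[658, -97, 160] 35 [-0.36  0.57  0.66  1.61 -0.38  1.09  1.01]
[658, -97, 160] 215 [-0.68  0.9   1.34  1.63 -0.9   1.35 -1.74]
```

Run:
```python
from h import *
r=np.radians
p0=robot.observe()["tcp_pos"]; robot.servo_line([p0[0],p0[1],260],feed=250)
grip(0.45,12)
K=np.array([522.5,-256.5]); a0=11.4; a1=86.7
robot.movep([*K,200],down(r(a0)))
print(robot.observe()["t"],robot.observe()["joints"].round(2))
robot.servo_line([*K,101],feed=120)
grip(0.0,12); robot.hold(.1)
o=robot.observe(); print(o["t"],"w",o["grip_width"]*92,o["grip_force"],o["contact_force"].round(1),o["tcp_pos"].round(1)); f0=o["wrist_torque"]
for f in list(np.arange(15,75.1,15))+[77.5,80,82.5,85,87.5]:
    robot.servo_line([*K,101],feed=100,rotation=down(r(a0+f)))
    o=robot.observe(); print(f,o["t"].__round__(2),(o["wrist_torque"]-f0).round(3),o["contact_force"].round(1))
    if f>70 and abs(o["wrist_torque"]-f0)[2]>.25: break
save("top","k1"); save("scene","k1s")
```

```text
5.9333 [-0.3   0.43  0.92  1.79 -0.38  1.11  0.95]
7.725 w 0.7718984173899028 0.0 [-0.8  0.6 -0.3] [ 522.5 -256.5  101. ]
15.0 8.13 [ 0.111  0.012 -0.068] [-0.6 -0.4  0.4]
30.0 8.54 [0.09  0.012 0.036] [-0.1 -0.5  0.4]
45.0 8.95 [ 0.097 -0.003 -0.006] [-0.  -0.1  0.9]
60.0 9.36 [0.095 0.003 0.044] [ 0.2 -1.2  0.4]
75.0 9.77 [ 0.134 -0.003 -0.002] [ 0.5  0.1 -1. ]
77.5 10.02 [ 0.149 -0.022 -0.02 ] [-0.1  0.2  0.3]
80 10.27 [ 0.148 -0.036 -0.019] [ 1.  -0.5  0.3]
82.5 10.52 [ 0.184 -0.034  0.014] [ 1.1 -0.2 -0.1]
85 10.77 [ 0.121 -0.033 -0.004] [0.1 0.7 0.8]
87.5 11.02 [ 0.12  -0.052 -0.035] [-0.   0.6 -0.2]
```

The fingers shut fully, so they missed the bar. I'll look.

Run:
```python
from h import *
s,t=cv2.imread('pics/k1s.png'),cv2.imread('pics/k1.png')
def c(i,u,v,r=35): return cv2.resize(i[v-r:v+r,u-r:u+r],(390,390),interpolation=cv2.INTER_NEAREST)
cv2.imwrite('pics/crop2.png',np.hstack([c(t,421,224),c(s,152,225)]))
print(robot.observe()["tcp_pos"],Ro.from_rotvec(robot.observe()["tcp_rot"]).as_matrix().round(2))
print(proj("scene",[522.5,-256.5,101]),proj("top",[522.5,-256.5,101]))
```

```text
[ 522.4846647  -256.5444477   100.99252774] [[-0.99 -0.15 -0.  ]
 [-0.15  0.99 -0.  ]
 [ 0.   -0.   -1.  ]]
[150.73689611 231.57290794] [420.5383155  223.47787919]
```

View pics/crop2.png

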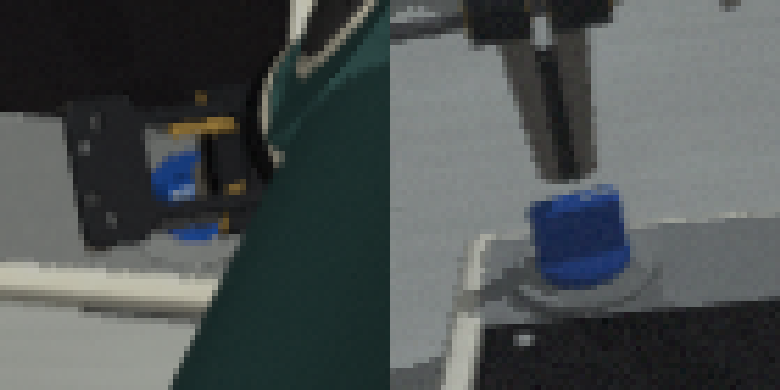

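The bar is untouched at its original angle. The shut fingertips appear at scene (148,222), about 9 px above where the TCP should project (150.7,231.6). I'll compare this with the start picture to see whether the tip is offset.

Run:
```python
from h import *
R=Ro.from_rotvec([5.25071588e-01,3.09738380,2e-5]).as_matrix(); p=np.array([214.2,613.7,174.8])
for s in(-46,46): print("start tip expected",[proj(c,p+s*R[:,1]).round(1) for c in("scene","top")])
for z in(101,115,125,135): print(z,ray("scene",(148.4,222.3),z).round(1), proj("scene",[522.5,-256.5,z]).round(1))
s=cv2.imread('pics/scene0.png')[85:155,355:455]; t=cv2.imread('pics/top0.png')[300:370,0:100]; 
a=[cv2.resize(i,None,fx=4,fy=4,interpolation=cv2.INTER_NEAREST) for i in(s,t)]
cv2.imwrite('pics/crop3.png',np.hstack(a))
```

```text
start tip expected [array([385.4, 133.7]), array([ 88.7, 345.6])]
start tip expected [array([411.4, 135. ]), array([ 54.1, 332. ])]
101 [ 476.6 -263.3  101. ] [150.7 231.6]
115 [ 497.5 -260.8  115. ] [149.9 227.4]
125 [ 512.4 -259.   125. ] [149.3 224.3]
135 [ 527.4 -257.2  135. ] [148.7 221.2]
```

View pics/crop3.png

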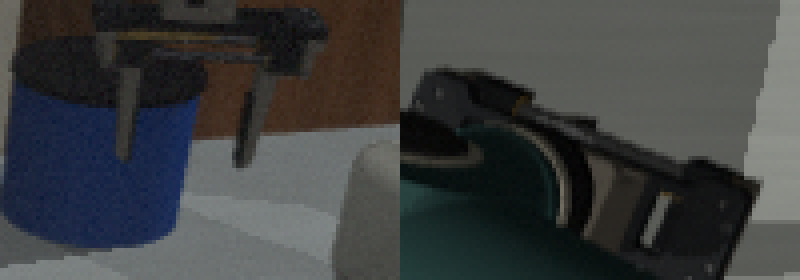

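At the start too, the tips (385.8,124.5) and (415,126) were about 9 px above where they should project. So the true tips sit about 30 mm higher than stated, or are shifted in -x. The top view can separate these two, using the gripper body's position.

Run:
```python
from h import *
f=lambda x,y:(386+x/5.571-.5,189+y/5.571-.5)
for z in(200,230,260):
    print(z,"plate mid",ray("top",f(105,170),z).round(0),"outer edge",ray("top",f(68,172),z).round(0))
# expected points on tool axis line along y at body
g=lambda x,y,:(355+x/4-.5,85+y/4-.5)
R=Ro.from_rotvec([5.25071588e-01,3.09738380,2e-5]).as_matrix(); p=np.array([214.2,613.7,174.8])
for dz in(0,20,30,40):
  print(dz,[proj("scene",p+s*R[:,1]+[0,0,dz]).round(1) for s in(-46,46)])
# scene k1s: body underside corners
print([proj("scene",[522.5,-256.5,101+88+dz]).round(1) for dz in(0,30)], "seen finger root v~",190+40/5.571)
```

```text
200 plate mid [ 520. -192.  200.] outer edge [ 518. -176.  200.]
230 plate mid [ 515. -185.  230.] outer edge [ 514. -169.  230.]
260 plate mid [ 511. -179.  260.] outer edge [ 510. -163.  260.]
0 [array([385.4, 133.7]), array([411.4, 135. ])]
20 [array([386.3, 128.5]), array([412.4, 129.8])]
30 [array([386.7, 125.8]), array([413. , 127.1])]
40 [array([387.1, 123.2]), array([413.5, 124.5])]
[array([145.4, 204.1]), array([143.4, 194.1])] seen finger root v~ 197.18003949021718
```

x and y match and only z is off, so the true tips are about 30 mm above the reported TCP. I'll calibrate by gently touching the bar's top (z = 124) with the shut fingers.

Run:
```python
from h import *
p=robot.observe()["tcp_pos"]; f0=robot.observe()["contact_force"][2]
print(robot.observe()["t"])
for k in range(1,13):
    robot.servo_line([522.5,-256.5,101-k],feed=20)
    o=robot.observe(); f=o["contact_force"][2]-f0; print(k,round(f,1),end=" | ")
    if abs(f)>3: break
print(o["t"],o["tcp_pos"],o["grip_width"])
```

```text
11.1167
1 -0.6 | 2 0.9 | 3 -0.4 | 4 -0.5 | 5 -0.0 | 6 0.5 | 7 0.5 | 8 -0.2 | 9 0.1 | 10 0.5 | 11 0.2 | 12 -0.3 | 14.1167 [ 522.40842959 -256.45557523   88.89689305] 0.003301278623495253
```

Run:
```python
from h import *
s,t=save("scene","k2s"),save("top","k2")
def c(i,u,v,r=30): return cv2.resize(i[v-r:v+r,u-r:u+r],(395,395),interpolation=cv2.INTER_NEAREST)
cv2.imwrite('pics/crop4.png',np.hstack([c(t,421,220),c(s,152,222)])[...,::-1])
for d in viewer.pinpoint("speed_grip","scene")[:2]: print(d["confidence"],w("scene",d["at"]))
```

```text
0.75 [ 523.26194764 -252.69561191  120.15953058]
```

View pics/crop4.png

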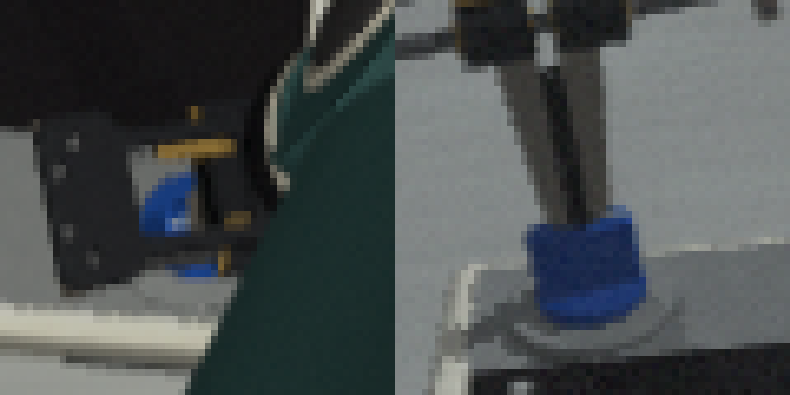

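Allowing for the 20 mm finger width, the tip is at about z = 125, just above the bar, which makes the offset about 36 mm. I'll keep probing.

Run:
```python
from h import *
f0=robot.observe()["contact_force"][2]
for k in range(1,9):
    robot.servo_line([522.5,-256.5,89-k],feed=20)
    o=robot.observe(); f=o["contact_force"][2]-f0; print(k,round(f,1),o["contact_force"].round(1),end=" | ")
    if abs(f)>3: break
print(o["t"],o["tcp_pos"],o["grip_width"])
```

```text
1 -1.4 [-0.1 -0.7 -0.6] | 2 0.0 [-0.6 -0.8  0.9] | 3 -0.8 [-0.  -0.1  0.1] | 4 -1.0 [ 1.2  1.  -0.1] | 5 3.3 [-0.8  1.2  4.1] | 15.5167 [ 522.66676722 -256.56599473   84.62149496] 0.004816285864427595
```

Contact came at a reported z of 84.3 against a bar top of 124, so true tip = reported + 39.5 mm. I'll redo the knob with that.

```bash
echo 'DZ=39.5 # true tip z = reported + DZ' >> h.py
python3 - <<'E'
from h import *
r=np.radians
K=np.array([522.5,-256.5]); a0=11.4
robot.servo_line([*K,100],feed=150)
robot.servo_line([*K,101],feed=150,rotation=down(r(a0+40)))
robot.servo_line([*K,100],feed=150,rotation=down(r(a0)))
grip(0.45,12)
robot.servo_line([*K,100-DZ],feed=120)
grip(0.0,12)
o=robot.observe(); print(o["t"],"w",o["grip_width"]*92,o["grip_force"],o["contact_force"].round(1)); f0=o["wrist_torque"]
if o["grip_width"]*92<8: raise SystemExit
for f in [25,50,70,73,76,79,82,85]:
    robot.servo_line([*K,100-DZ],feed=100,rotation=down(r(a0+f)))
    o=robot.observe(); print(f,o["t"].__round__(2),(o["wrist_torque"]-f0).round(3),o["contact_force"].round(1),round(o["grip_width"]*92,1))
    if f>60 and abs(o["wrist_torque"]-f0)[2]>.2: break
E
```

```text
19.35 w 14.03006543615629 11.999841034412384 [1.3 0.3 1.6]
25 19.93 [ 0.113 -0.214  0.024] [2.3 0.6 4.2] 14.0
50 20.52 [ 0.207 -0.233  0.021] [1.7 0.3 6.2] 14.3
70 21.02 [ 0.129 -0.291  0.014] [1.5 0.3 5.9] 14.1
73 21.27 [ 0.14  -0.28  -0.076] [1.3 1.6 7.3] 13.8
76 21.52 [ 0.212 -0.255 -0.298] [0.6 0.8 6.1] 14.0
```

The knob met its stop at 75–76°, where 75.3° was predicted. I'll release it, check it, and go for the jar.

Run:
```python
from h import *
r=np.radians
K=np.array([522.5,-256.5])
grip(0.45,12)
robot.servo_line([*K,160-DZ+20],feed=200)
J=np.array([589,324.5])
robot.movep([*J,200-DZ],down(r(93.5)))
grip(0.68,40)
save("top","j0"); save("scene","j0s")
t=cv2.imread('pics/j0.png'); s=cv2.imread('pics/j0s.png')
c=lambda i,u,v,q=22: cv2.resize(i[v-q:v+q,u-q:u+q],(264,264),interpolation=cv2.INTER_NEAREST)
cv2.imwrite('pics/crop5.png',np.hstack([c(t,421,224),c(s,152,234),c(s,362,215)]))
o=robot.observe(); print(o["t"],o["tcp_pos"],o["joints"].round(2))
```

```text
25.3333 [588.98912574 324.56461573 160.51193602] [-0.81  0.53  0.37  1.58 -0.21  1.07  1.25]
```

View pics/crop5.png

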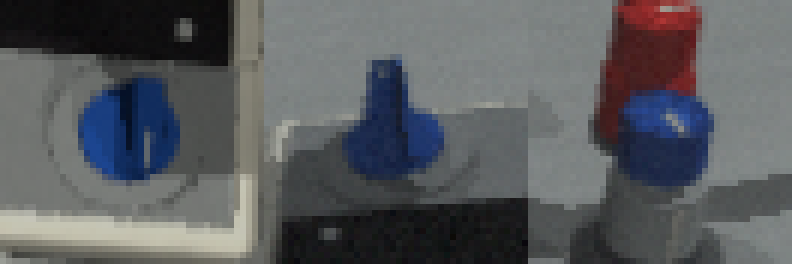

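The knob bar now lies along the mill's x axis in both views, so it is off. Next I grasp the jar, lift it and carry it over the hub.

Run:
```python
from h import *
r=np.radians
J=np.array([589,324.5]); H=[658,-97]
robot.servo_line([*J,97-DZ],feed=130)
o=robot.observe(); print(o["t"],o["contact_force"].round(1))
grip(0.0,40)
o=robot.observe(); print(o["t"],"w",o["grip_width"]*92,o["grip_force"],o["contact_force"].round(1))
if o["grip_width"]*92<36: raise SystemExit
robot.servo_line([*J,97-DZ+170],feed=200)
robot.movep([*H,97-DZ+175],down(r(38)))
save("top","c0"); save("scene","c0s")
t=cv2.imread('pics/c0.png'); s=cv2.imread('pics/c0s.png')
c=lambda i,u,v,q=30: cv2.resize(i[v-q:v+q,u-q:u+q],(390,390),interpolation=cv2.INTER_NEAREST)
cv2.imwrite('pics/crop6.png',np.hstack([c(t,363,165),c(s,210,215,36)]))
o=robot.observe(); print(o["t"],o["tcp_pos"],o["contact_force"].round(1),o["grip_width"]*92)
for n in("jar_knob","jar_key","jar"):
    for d in viewer.pinpoint(n,"scene")[:4]:
        X=w("scene",d["at"])
        if X[1]<50: print(n,round(d["confidence"],2),X.round(1),proj("scene",X).round())
```

```text
26.275 [ 1.2  0.1 -0.2]
26.7417 w 39.9561618811757 40.00033470802009 [-1.   0.9  3.1]
29.4167 [658.41654154 -94.56656543 232.22375185] [ 0.1 -0.4 -3.4] 39.826718755298444
jar_knob 0.66 [657.8 -95.4 283.3] [211. 192.]
jar_key 0.82 [ 666.  -105.4  193.2] [210. 227.]
jar 0.75 [659.3 -88.4 175.7] [217. 231.]
```

View pics/crop6.png

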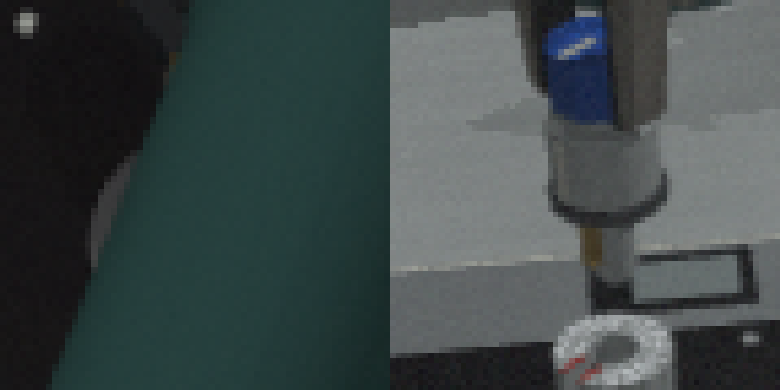

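The jar hangs upright above the hub. The brass key at crop (592,245) faces the same side as the red lines at (575,372), and the shaft tip is right over the bore. I'll descend with force checks.

Run:
```python
from h import *
H=np.array([658,-97.]); 
print(proj("scene",[658,-97,178]),"seen 214.6 235.3")
robot.hold(.1); o=robot.observe(); f0=o["contact_force"]; print(o["t"],o["tcp_pos"].round(1),f0.round(1))
for z in (198,192,188,184,181,179,177,175,173):
    robot.servo_line([*H,z],feed=80 if z>195 else 25)
    o=robot.observe(); f=o["contact_force"]-f0; print(z,round(o["t"],2),f.round(1),o["wrist_torque"].round(2),o["tcp_pos"].round(1))
    if np.linalg.norm(f)>8: break
```

```text
[213.47765704 229.94635086] seen 214.6 235.3
29.6667 [658.1 -96.4 232.5] [-0.3  0.2 -3.5]
198 30.25 [0.6 0.4 0.1] [-0.07  0.02 -0.01] [657.9 -97.1 197.7]
192 30.64 [-0.5  0.2 -0.6] [ 0.01 -0.03 -0.03] [657.9 -97.  192. ]
188 30.95 [ 0.3  0.2 -0. ] [-0.04  0.03  0.03] [657.9 -97.  187.8]
184 31.26 [ 0.  -0.8 -0.7] [-0.29 -0.12  0.06] [658.  -97.3 183.8]
181 31.52 [ 1.6 -0.7 -1.5] [-0.45 -0.13  0.02] [658.  -97.3 180.8]
179 31.77 [ 1.4 -0.6 -1.1] [-0.47 -0.27 -0.03] [658.  -97.2 178.9]
177 32.02 [ 1.5 -1.8 -0.8] [-0.51 -0.23  0.04] [658.  -97.1 176.9]
175 32.27 [ 1.4 -2.1 -1. ] [-0.56 -0.32 -0.01] [658.  -97.1 174.9]
173 32.52 [ 0.9 -2.  -1.3] [-0.6  -0.32  0.  ] [658.  -97.1 172.8]
```

Run:
```python
from h import *
H=np.array([658.3,-97.6]); f0=np.array([-.3,.2,-3.5])
for z in (171,169,167,165,163,161,159,157,155,153,151):
    robot.servo_line([*H,z],feed=25)
    o=robot.observe(); f=o["contact_force"]-f0; print(z,round(o["t"],2),f.round(1),o["wrist_torque"].round(2),o["tcp_pos"].round(1))
    if np.linalg.norm(f)>12 : break
```

```text
171 32.77 [ 0.4 -0.8 -0.9] [-0.34 -0.17  0.01] [658.1 -97.4 170.7]
169 33.02 [ 1.3 -1.4 -0.2] [-0.33 -0.15 -0.02] [658.1 -97.4 168.7]
167 33.27 [ 0.2 -1.5  0.2] [-0.18 -0.07 -0.05] [658.2 -97.5 166.8]
165 33.52 [ 0.3  0.  -0.3] [-0.13 -0.05 -0.  ] [658.2 -97.5 164.8]
163 33.77 [ 0.5 -0.9 -0.2] [-0.2  -0.03  0.  ] [658.2 -97.5 162.8]
161 34.02 [ 0.3 -1.2 -0. ] [-0.12 -0.01  0.04] [658.2 -97.6 160.8]
159 34.27 [ 0.8 -0.  -0.8] [-0.15 -0.01  0.03] [658.2 -97.6 158.8]
157 34.52 [ 0.1 -0.5  0.2] [-0.08  0.02  0.06] [658.2 -97.6 156.8]
155 34.77 [-0.6 -0.2  6.3] [-0.02  0.37  0.  ] [658.7 -97.8 155.9]
153 35.02 [0.1 0.1 6.4] [-0.04  0.27 -0.04] [658.7 -97.7 153.5]
151 35.27 [-0.1  0.4  7.9] [-0.03  0.16 -0.06] [658.6 -97.6 151.2]
```

A 6 N push began at z ≈ 155.5 and rises slowly, which is the ejector, so the key is already in its keyway. I'll press on to the collar stop, which should be at about 147.5.

Run:
```python
from h import *
H=np.array([658.3,-97.6]); f0=np.array([-.3,.2,-3.5]); z=151
while z>143:
    z-=1; robot.servo_line([*H,z],feed=20)
    o=robot.observe(); f=o["contact_force"]-f0; print(z,round(o["t"],2),f.round(1),o["wrist_torque"].round(2),o["tcp_pos"].round(1),round(o["grip_width"]*92,1))
    if f[2]>25: break
robot.hold(.5); o=robot.observe(); print((o["contact_force"]-f0).round(1),o["tcp_pos"])
s=save("scene","f0")
for n in("jar","jar_knob"):
    for d in viewer.pinpoint(n,"scene")[:4]:
        X=w("scene",d["at"])
        if X[1]<50: print(n,X.round(1))
c=s[175:265,150:270]; cv2.imwrite('pics/crop7.png',cv2.resize(c,None,fx=6,fy=6,interpolation=cv2.INTER_NEAREST)[...,::-1])
```

```text
150 35.52 [-0.   0.5  8. ] [-0.02  0.13  0.01] [658.6 -97.6 150.2] 39.8
149 35.77 [-0.5 -0.6  8.3] [-0.12  0.06 -0.06] [658.5 -97.6 149.1] 39.7
148 36.02 [ 0.  -0.9  8.7] [-0.06  0.02  0.01] [658.5 -97.6 148.2] 40.1
147 36.27 [-1.6  0.3 13.2] [-0.03  0.46 -0.07] [658.7 -97.7 148.1] 39.8
146 36.52 [-3.   1.  18.2] [ 0.04  0.95 -0.06] [658.8 -97.7 148.1] 39.9
145 36.77 [-4.7  1.4 24.1] [ 0.1   1.53 -0.1 ] [658.9 -97.7 148.1] 39.9
144 37.02 [-5.3  2.3 29. ] [ 0.25  2.02 -0.09] [659.  -97.7 148. ] 39.7
[-7.2  2.1 28.4] [659.00911073 -97.71944342 148.00246587]
jar [656.4 -93.8  91.5]
jar_knob [659.2 -96.8 200.1]
jar_knob [662.7 -96.5 138.6]
```

View pics/crop7.png

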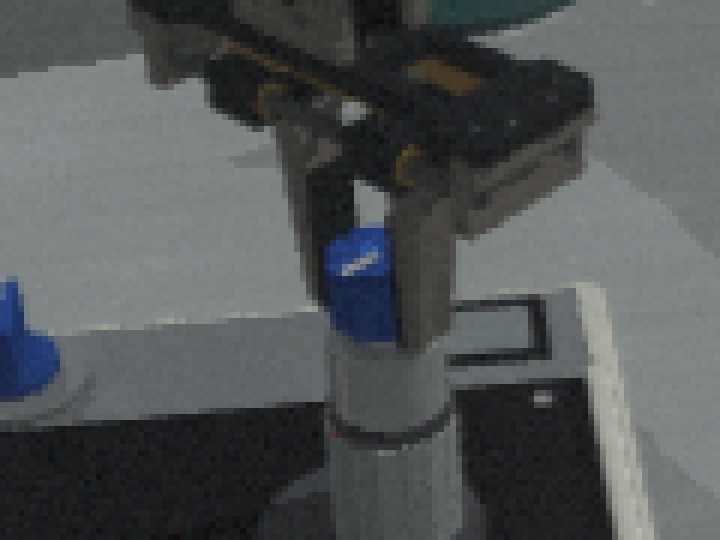

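The picture shows the jar's collar lying flat on the hub at crop (390,435) and the knob off at (15,345). The hard stop came 7.8 mm after first ejector contact, and the push holds steady at 28 N.

```bash
python3 -c "
from h import *
print(robot.job_done(), robot.observe()['t'])"
```

```text
the job is handed in; nothing more can be done
the job is handed in; nothing more can be done
```

The job is handed in: the knob is at its off stop, and the jar is keyed into the hub with its collar flat on it, still gripped and pressed home at about 28 N. The sample jar, cup and brush were not approached, and the last motion ended at about 38 s of the 64 s allowed.

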